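# Park a stone core at the top of the loading gutter

## Task

Roll the stone core that lies in the sloped gutter up the slope with your fingertips until it drops into the sunken seat at the stop plate, then push the steel keeper bar round with a fingertip until it lies fully closed across the gutter behind the core, so that it cannot roll back. Only push: do not lift the core or take it out of the gutter, and leave the other things on the bench where they are.

Things in the scene. Friction and masses are not known exactly. Their poses are not given: they have to be found in the camera images.
- channel: fixed grey-painted steel gutter, tilted 8 degrees. Origin: mid-length of its floor surface, on the centre line, 60 mm above the bench; x runs uphill along the floor, y across it, z square to the floor. 64 mm wide inside; side walls 4 mm thick rise 15 mm above the floor along its whole length. At x = +87 mm the floor steps down 5 mm into the seat, which ends at the stop plate.
- low_lip (a point): middle of the top edge of the lip across the low end, on its uphill face: 130 mm downhill of the channel's origin, 12 mm above the floor. The lip is 4 mm thick and the space beyond it is free, so fingers can come down behind the core there.
- seat (a point): where the core's centre lies once it is in the seat: on the channel's centre line, x = +102 mm, z = +20 mm (channel axes). It then rests against the 5 mm step, with 3 mm free to the stop plate (blue, face at x = +130 mm, top 45 mm above the floor). Axes parallel to the channel's.
- core_center (a point): centre of the loose stone core lying across the gutter, at the start against the low lip: a solid grey-white cylinder, 50 mm in diameter, 56 mm long, 0.2 to 0.4 kg, its axis along the channel's y. Its smooth wet face slips easily (friction about 0.35). It rolls back to the lip if let go on the slope.
- keeper (a joint): angle of the keeper bar about the channel's z, rad. The bar points 150 degrees + this angle from the channel's x (turning towards y). 0: swung open, outward and downhill; it grows as the bar swings across the gutter; 2.094 (end stop): closed, pointing along -y, 3 mm behind the seated core. Starts at 0 to 0.45, stays where left; 1 to 2 N at its middle moves it.
- keeper_pivot (a point): on the pivot axis of the keeper bar, at half the bar's height: x = +70 mm, y = +46 mm, z = +28 mm in the channel's axes. Fixed to the gutter.
- keeper_mid (a point): inside the keeper bar, 60 mm from its pivot, at half its height. The bar is flat steel standing on edge: 100 mm long from the pivot, 8 mm thick, 19 to 37 mm above the gutter floor, so it passes over the walls. A black knob, 14 mm in diameter and 22 mm high, stands on it 92 mm from the pivot.

How it is judged:
On the way, in this order (a step that is already met when the one before it is completed fails the run):
1. the core lies in the seat at the stop (x of core_center in the frame of channel between 0.096 and 0.112 m and z of core_center in the frame of channel between 0.014 and 0.0235 m), for 0.2 s.
2. the keeper bar is closed behind it (all of step 1 and value of joint keeper above 1.97 rad), for 0.2 s.
At the end, for the whole second after the job is handed in: The core lies at rest in the sunken seat (its centre 96 to 112 mm up the channel, dropped below the edge of the step), and the keeper bar is within about 7 degrees of its closed end stop (all of step 2 and linear speed of core below 0.02 m/s and y of core_center in the frame of channel between -0.012 and 0.012 m); the robot touches nothing.
It fails at once if the core is lifted more than 15 mm off the gutter floor, or leaves the gutter (z of core_center in the frame of channel above 0.04 m or z of core_center in the frame of channel below 0 m).
It fails at once if a bystander on the bench is moved more than 20 mm (distance of any of spare_core, offcut, scraper, brush, grit_jar, wrench, cup, cabochon from where it was at the start of the episode above 0.02 m).
It also fails if it takes over 48 s, if anything falls off the work surface, if the arm or the gripper's body presses on something with over 40 N, if the wrist force passes 120 N, or if a joint passes its speed limit or range.

## Robot

A 7-joint arm with a two-finger parallel gripper is mounted at the origin on the work surface. World frame = base frame: x ahead of the robot, y to its left, z up, the work surface at z = 0. Lengths are in m, angles in rad, forces in N, time in s.
With the tool pointing down it reaches from about 0.4 to 0.85 m from the base axis. Payload 6.9 kg.
Tool frame: the origin (TCP) lies on the centre line of the jaws, within the pads' length; the fingertips stand 17 mm ahead of it and the grasp point (between the pads) lies 2 mm behind it (robot.tips_ahead is the distance from the TCP to the fingertips, in m); z points along the fingers, y is the line along which they close (so a half turn about z gives the same grasp; the last joint's range is limited). The gripper opens to 85 mm and grips with 20 to 120 N. Pads are 22 mm wide; open, the fingers measure 114 mm over their backs; the gripper's body (76 mm by 85 mm) begins 54 mm behind the grasp point. The pads swing forward as they close: fully open they stand 13 mm farther back than shut.
Start: joints at [-1.065, 0.507, -0.238, 1.5, 0.126, 1.149, -0.155], TCP at [0.244, 0.575, 0.248] pointing down, gripper open.
Joint ranges: [-3.08, 3.08], [-0.24, 2.05], [-1.43, 1.35], [0, 2.5], [-1.52, 4.66], [0.17, 1.96], [-2.89, 2.89]. Speed limits (rad/s): [2.39, 2.39, 3.14, 3.14, 3.14, 3.14, 3.14].

## Interface

Orientations are given as a unit quaternion [w, x, y, z].
In Python, from plant import robot gives the robot as it stands. The module is installed in compiled form; this text tells all that it offers.
- The arm moves only by the tool send_rows, never from a script. Its argument "targets" is a list of rows, each a list of 3 entries, a list of its own where there are three numbers: the turn, a rotation vector about the tool's x, y, z in rad, then the shift along the tool's x, y, z in cm, then the closure, from -1 (fully open) to 1 (shut). A call has exactly 5 rows; each row is the pose to reach, as a shift and turn from the pose commanded when the call began, along the tool's axes at that moment; what a row does not reach only later rows make up. A row lasts 1/10 s, in which the tool goes at most 50 mm and 8.59 degrees, less where a joint would pass 70% of its speed; a pose out of reach is approached as far as the arm can. A call with a gripper value outside its range is refused whole. The fingers move at their own pace and stop on an object; "newtons" is the grip in N (left out, the last holds). Time passes only in rows, so rows that repeat a pose let the fingers close, or fill a call up. It gives the time, the measured TCP pose, the force, the opening and the grip force at its end, in the units of the state.
- robot.get_state(): the state, without advancing time (a new reading comes with each control period).
- robot.get_image(name): name is "scene" or "side" or "wrist"; returns a dict with "frame" (384x512x3 uint8, red, green, blue), "range_z" (384x512 float32, m along the optical axis (not along the pixel's ray), 0 where there is no reading), "vfov" (degrees; the focal length in pixels is half the picture's height over the tangent of half this angle, whatever the lens; pixels are square), "cx", "cy" (the principal point, pixels), "position" and "orientation" of the camera in the world. Camera axes: x right, y down, z forward; pixel columns grow to the right and rows downward; lengths in m; the calibration is good to about 2 mm. A picture is of the moment at which its call begins.
- robot.sign_off(): hands the job in; it is judged then, once.
The state is a dict: "time_s": time; "joint_positions": joint angles; "dq": joint speeds; "joint_torque": joint torques, N m; "tcp_pos": TCP position; "tcp_rot": TCP orientation; "contact_force": force on the tool from outside, world axes, zero at the start; "ft_torque": the same for the moment, N m; "finger_gap": finger opening in m; "grasp_force": force on a finger pad.
Only numpy, scipy, OpenCV 4.12 (cv2) and the standard library are available. Lean on these libraries where they do the work, as an engineer would, in place of code of your own. Each camera call takes 0.05 s, during which the arm holds its last target. There are 200 camera calls.

## Working session

There is one attempt and no reset: what is moved stays moved. The work goes in short steps, Python scripts to look and compute and a tool call to move; the robot and the scene stay as the last step left them, time stands still between calls to the robot, and variables do not carry over. Pictures are saved under pics/ and viewed, at most 10 in all, crops included, and the job is handed in when it is done.

Besides the shell and the picture viewer there is one more tool, called after "Request:" as name([rows], argument=value, ...), one row to a line, values as JSON. send_rows: Moves the arm, as the interface text tells. Its arguments: {"type":"object","properties":{"targets":{"type":"array","items":{"type":"array"}},"newtons":{"type":"number"}},"required":["targets"]}

```bash
mkdir -p pics
cat > h.py <<'E'
import numpy as np, cv2
from scipy.spatial.transform import Rotation as R
from plant import robot
def rot(q): return R.from_quat([q[1],q[2],q[3],q[0]])
def cloud(im):
    f=im["frame"].shape[0]/2/np.tan(np.radians(im["vfov"])/2)
    z=im["range_z"]; v,u=np.mgrid[:z.shape[0],:z.shape[1]]
    p=np.stack([(u-im["cx"])/f*z,(v-im["cy"])/f*z,z],-1)
    return p@rot(im["orientation"]).as_matrix().T+np.array(im["position"])
E
python3 - <<'E'
from h import *
for n in ["scene","side"]:
    im=robot.get_image(n); cv2.imwrite(f"pics/{n}0.png",im["frame"][:,:,::-1]); np.savez(f"pics/{n}0.npz",P=cloud(im),f=im["frame"])
    print(n,im["position"],im["orientation"],im["vfov"])
s=robot.get_state(); print(s)
E
```

```text
scene [ 0.91688695 -0.23062129  0.6398411 ] [-0.3074981   0.84788076  0.40487694 -0.15039213] 51.589746816130415
side [0.48681873 0.51172899 0.53184274] [ 0.03094924 -0.06278055  0.90508547 -0.41942942] 54.488336847871906
{'time_s': 0.1, 'joint_positions': array([-1.0645036 ,  0.50825511, -0.23749277,  1.50103662,  0.12570365,
        1.14891044, -0.15480751]), 'dq': array([-0.00058261, -0.00135838,  0.00218541, -0.00114944, -0.00034618,
       -0.00066722, -0.00058488]), 'joint_torque': array([-6.07389375e-03, -6.21838331e+01, -2.19509616e+00, -2.50201678e+01,
        1.25245933e-02,  7.91102793e-03,  2.50963939e-05]), 'tcp_pos': array([0.24376363, 0.57503839, 0.24751311]), 'tcp_rot': array([-1.35508447e-04,  1.99071290e-01,  9.79984675e-01, -8.00196900e-04]), 'contact_force': array([-0.0311905 , -0.33367958, -0.85476851]), 'ft_torque': array([-0.03079671, -0.00994319,  0.00509176]), 'grasp_force': 0.0, 'finger_gap': 0.08509706545643361}
```

View pics/scene0.png

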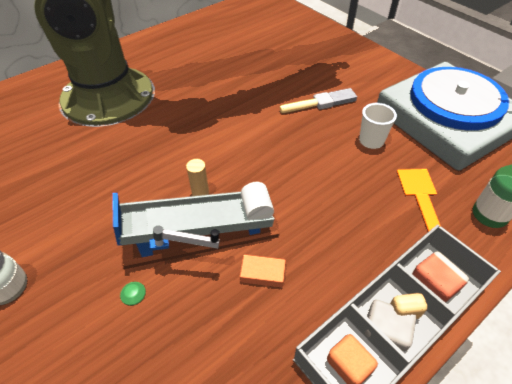

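View pics/side0.png

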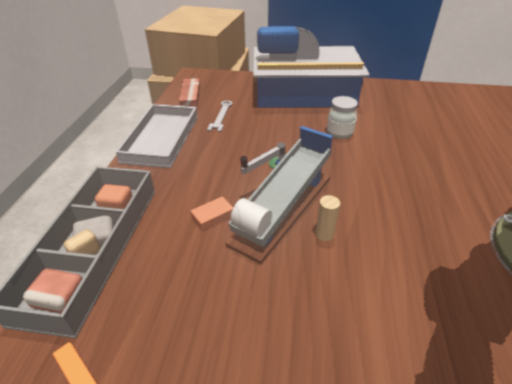

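The scene view shows the gutter with its stop plate at about (117,218), the core at (258,202), the keeper pivot at (157,235) and its knob at (214,238). The spare core stands near the wall at (198,178). In the side view the core is at (252,217), the plate at (316,140) and the knob at (244,160). Next I fit the channel pose to both clouds.

```bash
cat > fit.py <<'E'
from h import *
from scipy.optimize import least_squares
S=np.load("pics/scene0.npz");D=np.load("pics/side0.npz")
def at(P,u,v): return np.median(P[v-2:v+3,u-2:u+3].reshape(-1,3),0)
for n,u,v in [("floorlo",235,212),("floorhi",135,218),("plate",117,215),("core",258,200),("knob",214,236),("spare",196,166),("cabo",133,292),("offcut",264,268)]: print(n,at(S["P"],u,v).round(3))
for n,u,v in [("core",252,217),("plate",316,140),("floor",285,185),("knob",244,160),("spare",329,202)]: print("side",n,at(D["P"],u,v).round(3))
a,b=at(S["P"],235,212),at(S["P"],135,218); d=b-a; yaw0=np.arctan2(d[1],d[0]); c0=(a+b)/2
def T(p): return R.from_euler("ZY",[p[2],-np.radians(8)]),np.array([p[0],p[1],.06])
bx=np.array([[-134,134,32,36,-8,15],[-134,134,-36,-32,-8,15],[-134,-130,-32,32,-8,12],[130,134,-36,36,-8,45],[-130,87,-32,32,-8,0]])/1e3
def dist(p,Q):
    r,t=T(p); q=r.inv().apply(Q-t)
    out=[]
    for x0,x1,y0,y1,z0,z1 in bx:
        c=np.array([x0+x1,y0+y1,z0+z1])/2;h=np.array([x1-x0,y1-y0,z1-z0])/2
        e=np.abs(q-c)-h; out.append(np.linalg.norm(np.maximum(e,0),axis=1)+np.minimum(e.max(1),0))
    return np.min(out,0),q
p=np.array([c0[0],c0[1],yaw0])
for M,nm in [((S,D),"both"),((S,),"scene"),((D,),"side")]:
    A=np.concatenate([m["P"].reshape(-1,3) for m in M]); pp=p.copy()
    for it in range(6):
        q=dist(pp,A)[1]; k=(abs(q[:,0])<.15)&(abs(q[:,1])<.045)&(q[:,2]>-.005)&(q[:,2]<.047)&~((q[:,0]<-.07)&(q[:,2]>.017))
        Q=A[k]; r=least_squares(lambda z:dist(z,Q)[0],pp,loss="soft_l1",f_scale=.002,x_scale=[.01,.01,.05]); pp=r.x
    print(nm,pp.round(4),k.sum(),np.median(abs(r.fun)).round(4))
    if nm=="both": np.save("ch.npy",pp)
pp=np.load("ch.npy"); r,t=T(pp)
for M in (S,D):
    q=r.inv().apply(M["P"].reshape(-1,3)-t)
    k=(q[:,2]>.022)&(q[:,2]<.075)&(q[:,1]>.034)&(q[:,1]<.16)&(q[:,0]<.1)&(q[:,0]>-.1)
    w=q[k]; kn=w[w[:,2]>.05]; far=kn[np.hypot(kn[:,0]-.07,kn[:,1]-.046)>.07]
    print("knob ch",far.mean(0).round(4),len(far),"th",np.arctan2(far[:,1].mean()-.046,far[:,0].mean()-.07)-np.radians(150))
    cc=q[(abs(q[:,1])<.03)&(q[:,2]>.02)&(q[:,0]<.0)&(q[:,0]>-.15)]; print("core",cc.min(0).round(3),cc.max(0).round(3))
for n in ([-.105,0,.025],[.102,0,.02],[.07,.046,.028],[-.13,0,.012]): print(n,(r.apply(n)+t).round(4))
E
python3 fit.py
```

```text
floorlo [0.55  0.013 0.05 ]
floorhi [ 0.46  -0.141  0.071]
plate [ 0.478 -0.169  0.122]
core [0.582 0.041 0.095]
knob [ 0.606 -0.068  0.114]
spare [0.437 0.006 0.085]
cabo [ 0.553 -0.208  0.014]
offcut [ 0.661 -0.01   0.022]
side core [0.563 0.067 0.089]
side plate [ 0.462 -0.164  0.104]
side floor [ 0.517 -0.06   0.061]
side knob [ 0.598 -0.06   0.115]
side spare [0.434 0.007 0.085]
both [ 0.5201 -0.0522 -2.0079] 8896 0.0007
scene [ 0.5234 -0.0527 -2.0057] 5036 0.0008
side [ 0.5203 -0.0527 -2.0101] 3896 0.0006
knob ch [-0.0164  0.0804  0.0575] 74 th 0.14501210881912963
core [-0.134 -0.027  0.021] [-0.085  0.03   0.053]
knob ch [-0.0181  0.0762  0.0566] 49 th 0.1935937403692236
core [-0.134 -0.027  0.02 ] [-0.084  0.03   0.052]
[-0.105, 0, 0.025] [0.5656 0.0451 0.0701]
[0.102, 0, 0.02] [ 0.4785 -0.1412  0.094 ]
[0.07, 0.046, 0.028] [ 0.5341 -0.131   0.0975]
[-0.13, 0, 0.012] [0.5753 0.0659 0.0538]
```

```bash
cat > go.py <<'E'
# usage: go.py x y z(mm, tip in channel axes)... -> turn, shift in tool axes for each
import sys
from h import *
p=np.load("ch.npy"); r=R.from_euler("ZY",[p[2],-np.radians(8)]); t=np.array([p[0],p[1],.06])
s=robot.get_state(); Rc=rot(s["tcp_rot"]); tc=np.array(s["tcp_pos"])
Rd=r*R.from_matrix(np.diag([-1.,1,-1])); L=robot.tips_ahead
print("t",s["time_s"],"tip ch mm",(1e3*r.inv().apply(tc+Rc.apply([0,0,L])-t)).round(1),"F ch",r.inv().apply(s["contact_force"]).round(1),"gap",round(s["finger_gap"],4))
print("q",s["joint_positions"].round(2),"turn",(Rc.inv()*Rd).as_rotvec().round(3))
a=np.array(sys.argv[1:],float).reshape(-1,3)/1e3
for c in a: print((c*1e3).round(),"shift cm",(100*Rc.inv().apply(r.apply(c)+t-Rd.apply([0,0,L])-tc)).round(2))
E
python3 go.py -175 0 90 -160 0 17
```

```text
t 0.1 tip ch mm [-423.2 -515.9  231.7] F ch [ 0.2  0.1 -0.9] gap 0.0851
q [-1.06  0.51 -0.24  1.5   0.13  1.15 -0.15] turn [ 0.111 -0.107  1.604]
[-175.    0.   90.] shift cm [-50.6  -28.15  10.64]
[-160.    0.   17.] shift cm [-50.51 -30.64  17.66]
```

Request:
send_rows([
  [[0,0,0.14],[-4,-2.3,0],0.5],
  [[0,0,0.28],[-8,-4.6,0],0.5],
  [[0,0,0.42],[-12,-6.9,0],0.5],
  [[0,0,0.56],[-16,-9.2,0],0.5],
  [[0,0,0.7],[-20,-11.5,0],0.5],
], newtons=30)

```text
time_s: 0.6
tcp_pos: [0.3839, 0.3897, 0.2481]
tcp_rot: [-0.0, 0.525, 0.851, -0.0]
contact_force: [0.5, 0.5, 0.5]
finger_gap: 0.0214
grasp_force: 0.0
```

```bash
python3 go.py -175 0 120
```

```text
t 0.6 tip ch mm [-315.6 -310.5  217.1] F ch [-0.6  0.2  0.5] gap 0.0214
q [-0.82  0.38 -0.03  1.71  0.01  1.05 -0.39] turn [ 0.063 -0.13   0.9  ]
[-175.    0.  120.] shift cm [-33.68   7.48   7.68]
```

Request:
send_rows([
  [[0,0,0.14],[-4.5,1,0],0.5],
  [[0,0,0.28],[-9,2,0],0.5],
  [[0,0,0.42],[-13.5,3,0],0.5],
  [[0,0,0.56],[-18,4,1],0.5],
  [[0,0,0.7],[-22,5,2],0.5],
])

```text
time_s: 1.1
tcp_pos: [0.5286, 0.2158, 0.2282]
tcp_rot: [0.0, 0.786, 0.619, 0.0]
contact_force: [1.0, 1.2, -0.3]
finger_gap: 0.0211
grasp_force: 0.0
```

```bash
python3 go.py -175 0 100
```

```text
t 1.1 tip ch mm [-223.  -105.8  184. ] F ch [-1.6  0.4 -0.1] gap 0.0211
q [-0.55  0.44  0.18  1.68 -0.09  1.03 -0.58] turn [ 0.015 -0.139  0.2  ]
[-175.    0.  100.] shift cm [-7.68  9.23  7.67]
```

Request:
send_rows([
  [[0.01,-0.07,0.1],[-2.5,3,2],0.5],
  [[0.015,-0.139,0.2],[-5,6,5],0.5],
  [[0.015,-0.139,0.2],[-7.7,9.2,7.7],0.5],
  [[0.015,-0.139,0.2],[-7.7,9.2,7.7],0.5],
  [[0.015,-0.139,0.2],[-7.7,9.2,7.7],0.5],
])

```text
time_s: 1.6
tcp_pos: [0.599, 0.1207, 0.1499]
tcp_rot: [0.037, 0.84, 0.538, -0.06]
contact_force: [-0.0, 0.2, 0.5]
finger_gap: 0.0214
grasp_force: 0.0
```

```bash
python3 go.py -165 0 18 -150 0 18
python3 - <<'E'
from h import *
im=robot.get_image("side"); cv2.imwrite("pics/side1.png",cv2.resize(im["frame"][100:300,150:400,::-1],None,fx=3,fy=3))
E
```

```text
t 1.6 tip ch mm [-175.7   -1.8   98.5] F ch [-0.1 -0.1  0.5] gap 0.0214
q [-0.46  0.63  0.27  1.59 -0.06  1.02 -0.63] turn [-0.002  0.002  0.005]
[-165.    0.   18.] shift cm [-1.06  0.19  8.05]
[-150.    0.   18.] shift cm [-2.56  0.18  8.05]
```

View pics/side1.png

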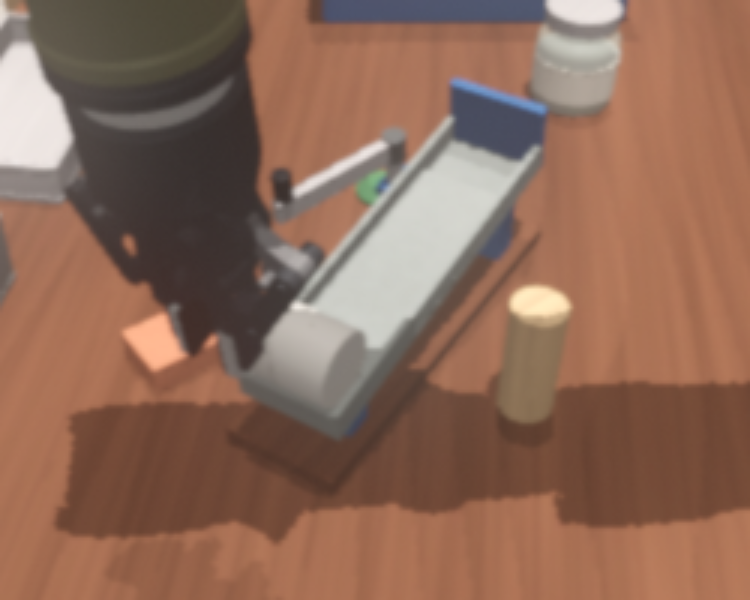

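The fingers, at crop (205,340) and (255,360), are above and behind the core. The keeper pivot post at (395,145) stands beside the upper gutter. I'll check its height before pushing past it.

Run:
```python
from h import *
p=np.load("ch.npy"); r=R.from_euler("ZY",[p[2],-np.radians(8)]); t=np.array([p[0],p[1],.06])
for n in("scene0","side0"):
    q=r.inv().apply(np.load(f"pics/{n}.npz")["P"].reshape(-1,3)-t)
    k=q[(np.hypot(q[:,0]-.07,q[:,1]-.046)<.02)&(q[:,2]>.02)]; print(len(k),k.min(0).round(3),k.max(0).round(3))
```

```text
203 [0.05  0.037 0.021] [0.077 0.057 0.042]
118 [0.05  0.037 0.02 ] [0.077 0.056 0.04 ]
```

Request:
send_rows([
  [[0,0,0],[-0.2,0.2,2],0.5],
  [[0,0,0],[-0.5,0.2,4],0.5],
  [[0,0,0],[-0.6,0.2,6],0.5],
  [[0,0,0],[-0.6,0.2,7.5],0.5],
  [[0,0,0],[-0.6,0.2,8.1],0.5],
])

```text
time_s: 2.15
tcp_pos: [0.593, 0.1072, 0.0716]
tcp_rot: [0.037, 0.839, 0.539, -0.059]
contact_force: [0.4, 0.3, -1.2]
finger_gap: 0.0215
grasp_force: 0.0
```

```bash
python3 go.py -145 0 18 -100 0 18
python3 - <<'E'
from h import *
im=robot.get_image("scene"); cv2.imwrite("pics/scene1.png",cv2.resize(im["frame"][120:300,100:340,::-1],None,fx=3,fy=3))
E
```

```text
t 2.15 tip ch mm [-172.    -1.5   18.8] F ch [-0.6  0.2 -1.1] gap 0.0215
q [-0.43  0.71  0.25  1.7  -0.07  0.84 -0.61] turn [-0.001 -0.001  0.009]
[-145.    0.   18.] shift cm [-2.7   0.13  0.08]
[-100.    0.   18.] shift cm [-7.2   0.09  0.08]
```

View pics/scene1.png

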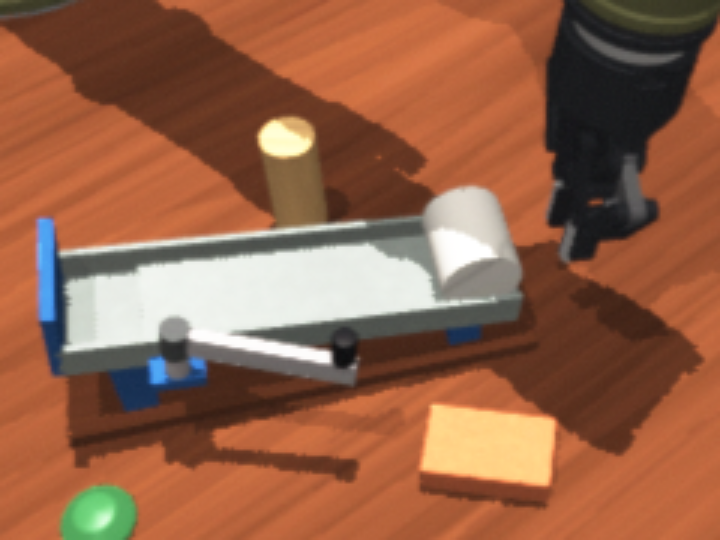

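Post top is at 42 mm, well clear. The fingers, tips near crop (575,255), are behind the core at (472,245). Moving to contact and pushing.

Request:
send_rows([
  [[0,0,0.009],[-0.8,0.1,0.2],0.5],
  [[0,0,0.009],[-1.6,0.1,0.25],0.5],
  [[0,0,0.009],[-2.4,0.1,0.25],0.5],
  [[0,0,0.009],[-3.1,0.1,0.25],0.5],
  [[0,0,0.009],[-3.8,0.1,0.25],0.5],
])

```text
time_s: 2.7
tcp_pos: [0.5791, 0.0702, 0.0754]
tcp_rot: [0.038, 0.842, 0.535, -0.058]
contact_force: [0.0, 0.9, -0.3]
finger_gap: 0.0213
grasp_force: 0.4
```

```bash
python3 go.py -100 0 16.5
```

```text
t 2.7 tip ch mm [-132.4    1.6   17.1] F ch [-0.8 -0.4 -0.2] gap 0.0213
q [-0.38  0.68  0.26  1.76 -0.06  0.8  -0.57] turn [ 0.001 -0.001 -0.003]
[-100.    0.   16.] shift cm [-3.24 -0.15  0.06]
```

Request:
send_rows([
  [[0,0,0],[-0.8,-0.1,0],0.5],
  [[0,0,0],[-1.6,-0.1,0],0.5],
  [[0,0,0],[-2.4,-0.1,0],0.5],
  [[0,0,0],[-3.2,-0.1,0],0.5],
  [[0,0,0],[-4,-0.1,0],0.5],
])

```text
time_s: 3.2
tcp_pos: [0.561, 0.0346, 0.0804]
tcp_rot: [0.038, 0.842, 0.535, -0.059]
contact_force: [0.9, 0.5, 0.8]
finger_gap: 0.0213
grasp_force: 0.4
```

```bash
python3 go.py -50 0 16.5
python3 - <<'E'
from h import *
im=robot.get_image("scene"); cv2.imwrite("pics/scene2.png",cv2.resize(im["frame"][120:300,100:340,::-1],None,fx=3,fy=3))
E
```

```text
t 3.2 tip ch mm [-92.2   0.2  16.5] F ch [-0.7  0.6  0.9] gap 0.0213
q [-0.34  0.65  0.26  1.82 -0.05  0.77 -0.52] turn [-0.     0.    -0.002]
[-50.   0.  16.] shift cm [-4.22 -0.01  0.  ]
```

View pics/scene2.png

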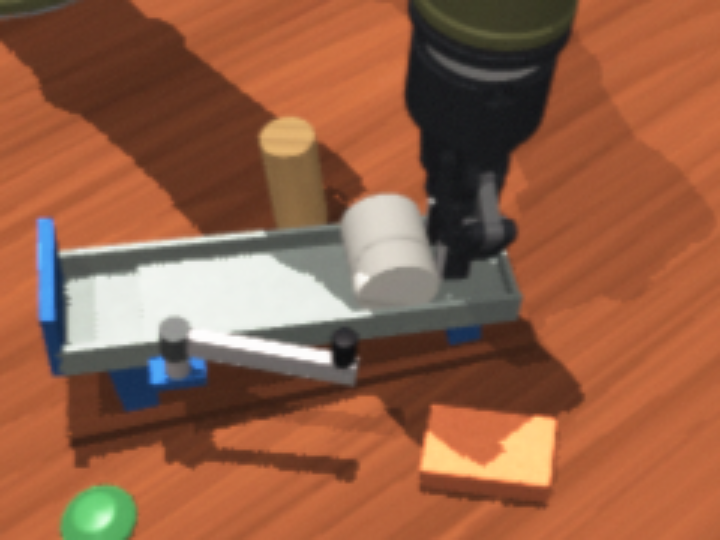

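The core at crop (390,250) rolls straight in front of the fingers at (460,240). Continuing.

Request:
send_rows([
  [[0,0,0],[-0.8,0,0],0.5],
  [[0,0,0],[-1.6,0,0],0.5],
  [[0,0,0],[-2.4,0,0],0.5],
  [[0,0,0],[-3.2,0,0],0.5],
  [[0,0,0],[-4,0,0],0.5],
])

```text
time_s: 3.75
tcp_pos: [0.5441, -0.0012, 0.0859]
tcp_rot: [0.037, 0.842, 0.535, -0.059]
contact_force: [0.5, 1.3, 0.9]
finger_gap: 0.0215
grasp_force: 0.4
```

Request:
send_rows([
  [[0,0,0],[-0.8,0,0],0.5],
  [[0,0,0],[-1.6,0,0],0.5],
  [[0,0,0],[-2.4,0,0],0.5],
  [[0,0,0],[-3.2,0,0],0.5],
  [[0,0,0],[-4,0,0],0.5],
])

```text
time_s: 4.25
tcp_pos: [0.5272, -0.037, 0.0915]
tcp_rot: [0.037, 0.842, 0.535, -0.059]
contact_force: [0.8, 1.0, 0.2]
finger_gap: 0.0216
grasp_force: 0.4
```

```bash
python3 go.py 50 0 16.5 62 0 16.5
cat > core.py <<'E'
from h import *
p=np.load("ch.npy"); r=R.from_euler("ZY",[p[2],-np.radians(8)]); t=np.array([p[0],p[1],.06])
for n in("scene","side"):
    im=robot.get_image(n); q=r.inv().apply(cloud(im).reshape(-1,3)-t); c=im["frame"].reshape(-1,3).astype(float)
    k=q[(abs(q[:,1])<.031)&(q[:,2]>.02)&(q[:,0]<.128)&(q[:,0]>-.12)&(c.min(1)>110)]
    print(n,len(k),k.min(0).round(3),k.max(0).round(3)) if len(k) else print(n,0)
    if len(k)>30:  # cylinder, axis y, r 25
        from scipy.optimize import least_squares
        print(" centre xz",least_squares(lambda a:np.hypot(k[:,0]-a[0],k[:,2]-a[1])-.025,[np.median(k[:,0]),.02],loss="soft_l1",f_scale=.001).x.round(4))
E
python3 core.py
```

```text
t 4.25 tip ch mm [-12.3   0.   16.5] F ch [-1.2  0.2  0.4] gap 0.0216
q [-0.23  0.59  0.27  1.91 -0.03  0.72 -0.42] turn [-0.    -0.    -0.002]
[50.  0. 16.] shift cm [-6.23  0.01  0.  ]
[62.  0. 16.] shift cm [-7.43  0.02  0.  ]
scene 969 [-0.002 -0.028  0.02 ] [0.046 0.031 0.052]
 centre xz [0.0213 0.0248]
side 101 [-0.073 -0.027  0.02 ] [0.05  0.026 0.374]
 centre xz [0.0262 0.0258]
```

Request:
send_rows([
  [[0,0,0],[-0.8,0,0],0.5],
  [[0,0,0],[-1.6,0,0],0.5],
  [[0,0,0],[-2.4,0,0],0.5],
  [[0,0,0],[-3.2,0,0],0.5],
  [[0,0,0],[-4,0,0],0.5],
])

```text
time_s: 4.85
tcp_pos: [0.5104, -0.073, 0.0971]
tcp_rot: [0.038, 0.842, 0.535, -0.059]
contact_force: [0.9, 0.5, 0.4]
finger_gap: 0.0216
grasp_force: 0.4
```

Request:
send_rows([
  [[0,0,0],[-0.8,0,0],0.5],
  [[0,0,0],[-1.6,0,0],0.5],
  [[0,0,0],[-2.2,0,0],0.5],
  [[0,0,0],[-2.8,0,0],0.5],
  [[0,0,0],[-3.4,0,0],0.5],
])

```text
time_s: 5.35
tcp_pos: [0.496, -0.1032, 0.1017]
tcp_rot: [0.037, 0.842, 0.535, -0.059]
contact_force: [0.4, 0.2, 0.4]
finger_gap: 0.0215
grasp_force: 0.0
```

```bash
python3 go.py 64 0 16.5; python3 core.py
```

```text
t 5.35 tip ch mm [61.6 -0.2 16.5] F ch [-0.3  0.3  0.4] gap 0.0215
q [-0.11  0.54  0.27  1.97 -0.01  0.69 -0.31] turn [-0.     0.    -0.002]
[64.  0. 16.] shift cm [-0.24  0.02 -0.  ]
scene 995 [ 0.049 -0.027  0.02 ] [0.122 0.03  0.05 ]
 centre xz [0.0971 0.0221]
side 111 [ 0.007 -0.027  0.021] [0.121 0.031 0.346]
 centre xz [0.1054 0.0207]
```

The core dropped into the seat (fit about x=101, z=21 mm, finger load zero). Backing off, then up.

Request:
send_rows([
  [[0,0,0],[1.5,0,0],0.5],
  [[0,0,0],[3.5,0,0],0.5],
  [[0,0,0],[3.5,0,-3],1],
  [[0,0,0],[3.5,0,-6.5],1],
  [[0,0,0],[3.5,0,-9],1],
])

```text
time_s: 5.95
tcp_pos: [0.5175, -0.0579, 0.1874]
tcp_rot: [0.038, 0.842, 0.536, -0.058]
contact_force: [0.5, -0.2, -0.3]
finger_gap: -0.0004
grasp_force: 0.0
```

```bash
python3 core.py; python3 - <<'E' > pts
import numpy as np
print(30,115,95); print(30,115,24)
for ph in (160,170,180,190,200,210,220,230,240,250,260,265,270,272):
    a=np.radians(ph); d=np.array([np.cos(a),np.sin(a)]); t=np.array([-d[1],d[0]]); h=11*abs(t[0])+14.5*abs(t[1])
    c=np.array([70,46])+60*d-t*(4+h); print(*c.round(1),24)
E
python3 go.py $(cat pts)
python3 - <<'E'
from h import *
im=robot.get_image("scene"); cv2.imwrite("pics/scene3.png",cv2.resize(im["frame"][120:300,100:340,::-1],None,fx=3,fy=3))
E
```

```text
scene 1000 [ 0.011 -0.029  0.02 ] [0.126 0.03  0.155]
 centre xz [0.1009 0.0198]
side 632 [-0.008 -0.028  0.02 ] [0.124 0.031 0.348]
 centre xz [0.1022 0.0195]
t 6.05 tip ch mm [ 23.4   1.6 109.8] F ch [-0.2  0.1 -0. ] gap 0.0001
q [-0.22  0.44  0.29  1.83  0.01  0.93 -0.39] turn [ 0.005 -0.003 -0.   ]
[ 30. 115.  95.] shift cm [-0.65 11.35  1.54]
[ 30. 115.  24.] shift cm [-0.67 11.31  8.64]
[21. 87. 24.] shift cm [0.23 8.47 8.63]
[14. 76. 24.] shift cm [0.88 7.44 8.62]
[10. 64. 24.] shift cm [1.32 6.26 8.62]
[ 7. 56. 24.] shift cm [1.58 5.36 8.61]
[ 6. 46. 24.] shift cm [1.69 4.37 8.61]
[ 7. 35. 24.] shift cm [1.62 3.32 8.6 ]
[10. 24. 24.] shift cm [1.34 2.25 8.6 ]
[15. 14. 24.] shift cm [0.84 1.21 8.59]
[22.  4. 24.] shift cm [0.12 0.25 8.58]
[31. -4. 24.] shift cm [-0.81 -0.57  8.57]
[ 42. -10.  24.] shift cm [-1.93 -1.2   8.57]
[ 49. -12.  24.] shift cm [-2.54 -1.43  8.56]
[ 55. -14.  24.] shift cm [-3.18 -1.59  8.56]
[ 57. -14.  24.] shift cm [-3.34 -1.64  8.56]
```

View pics/scene3.png

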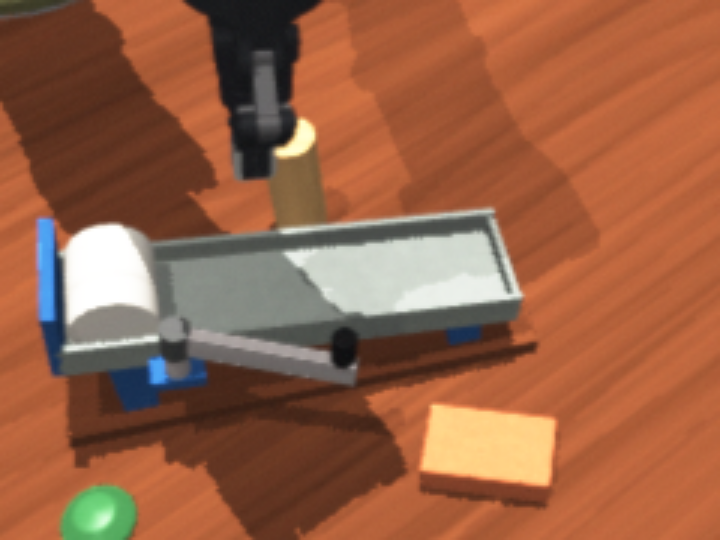

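The core sits in the seat at crop (112,285); the keeper is still open, with its knob at (344,350). Going outside the bar.

Request:
send_rows([
  [[0.005,-0.003,0],[-0.3,4,0],1],
  [[0.005,-0.003,0],[-0.6,8,0],1],
  [[0.005,-0.003,0],[-0.7,11.4,1.5],1],
  [[0.005,-0.003,0],[-0.7,11.4,4],1],
  [[0.005,-0.003,0],[-0.7,11.4,5],1],
])

```text
time_s: 6.6
tcp_pos: [0.6123, -0.1207, 0.1333]
tcp_rot: [0.034, 0.842, 0.534, -0.064]
contact_force: [-0.7, -0.1, 0.6]
finger_gap: -0.0
grasp_force: 0.0
```

Request:
send_rows([
  [[0,0,0],[0,0,1],1],
  [[0,0,0],[0,0,2],1],
  [[0,0,0],[0,0,3],1],
  [[0,0,0],[0,0,3.6],1],
  [[0,0,0],[0,0,3.6],1],
])

```text
time_s: 7.1
tcp_pos: [0.6109, -0.1255, 0.1012]
tcp_rot: [0.036, 0.842, 0.535, -0.062]
contact_force: [-0.1, 0.2, 0.5]
finger_gap: 0.0
grasp_force: 0.0
```

```bash
python3 go.py $(cat pts)
```

```text
t 7.1 tip ch mm [ 33.5 113.2  20. ] F ch [-0.1 -0.2  0.5] gap 0.0
q [-0.07  0.68  0.26  1.65 -0.04  0.87 -0.27] turn [-0.006  0.003 -0.002]
[ 30. 115.  95.] shift cm [ 0.32  0.13 -7.51]
[ 30. 115.  24.] shift cm [ 0.34  0.17 -0.41]
[21. 87. 24.] shift cm [ 1.24 -2.67 -0.39]
[14. 76. 24.] shift cm [ 1.89 -3.7  -0.39]
[10. 64. 24.] shift cm [ 2.33 -4.88 -0.38]
[ 7. 56. 24.] shift cm [ 2.59 -5.78 -0.38]
[ 6. 46. 24.] shift cm [ 2.69 -6.77 -0.37]
[ 7. 35. 24.] shift cm [ 2.62 -7.82 -0.37]
[10. 24. 24.] shift cm [ 2.34 -8.89 -0.36]
[15. 14. 24.] shift cm [ 1.84 -9.93 -0.35]
[22.  4. 24.] shift cm [  1.12 -10.89  -0.34]
[31. -4. 24.] shift cm [  0.18 -11.71  -0.33]
[ 42. -10.  24.] shift cm [ -0.94 -12.34  -0.33]
[ 49. -12.  24.] shift cm [ -1.55 -12.57  -0.32]
[ 55. -14.  24.] shift cm [ -2.19 -12.72  -0.32]
[ 57. -14.  24.] shift cm [ -2.35 -12.77  -0.32]
```

Request:
send_rows([
  [[0,0,0],[0.6,-1,-0.35],1],
  [[0,0,0],[1.2,-2,-0.35],1],
  [[0,0,0],[1.4,-2.9,-0.35],1],
  [[0,0,0],[1.9,-3.7,-0.35],1],
  [[0,0,0],[2.3,-4.7,-0.35],1],
])

```text
time_s: 7.6
tcp_pos: [0.5785, -0.0843, 0.1026]
tcp_rot: [0.037, 0.842, 0.535, -0.061]
contact_force: [1.2, -1.6, -0.0]
finger_gap: 0.0001
grasp_force: 0.8
```

```bash
python3 go.py $(tail -12 pts)
python3 - <<'E'
from h import *
im=robot.get_image("scene"); cv2.imwrite("pics/scene4.png",cv2.resize(im["frame"][120:300,100:340,::-1],None,fx=3,fy=3))
E
```

```text
t 7.6 tip ch mm [10.3 66.4 24.6] F ch [ 0.9  1.7 -0.1] gap 0.0001
q [-0.14  0.64  0.27  1.75 -0.04  0.82 -0.33] turn [-0.004  0.003 -0.002]
[10. 64. 24.] shift cm [ 0.02 -0.2   0.06]
[ 7. 56. 24.] shift cm [ 0.28 -1.1   0.06]
[ 6. 46. 24.] shift cm [ 0.39 -2.09  0.07]
[ 7. 35. 24.] shift cm [ 0.31 -3.14  0.07]
[10. 24. 24.] shift cm [ 0.03 -4.21  0.08]
[15. 14. 24.] shift cm [-0.47 -5.25  0.08]
[22.  4. 24.] shift cm [-1.19 -6.2   0.09]
[31. -4. 24.] shift cm [-2.12 -7.02  0.09]
[ 42. -10.  24.] shift cm [-3.25 -7.65  0.1 ]
[ 49. -12.  24.] shift cm [-3.86 -7.88  0.1 ]
[ 55. -14.  24.] shift cm [-4.5  -8.04  0.11]
[ 57. -14.  24.] shift cm [-4.66 -8.09  0.11]
```

View pics/scene4.png

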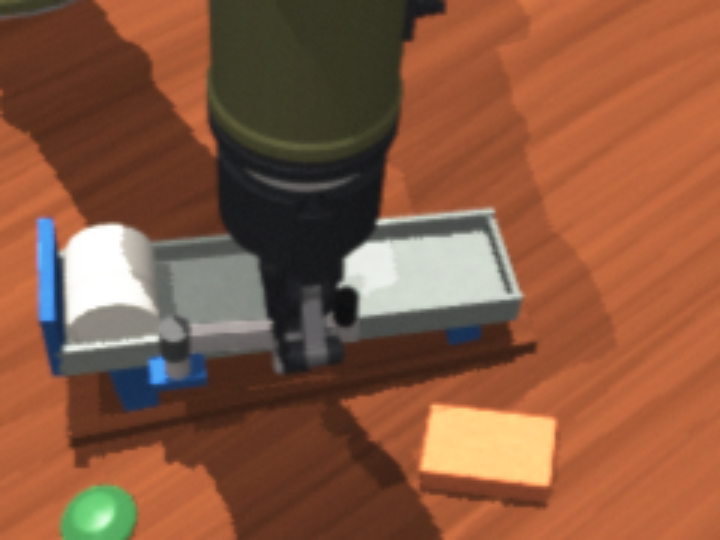

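The bar is turning with the fingertip at crop (305,350), and the knob is now at (345,305). Continuing along the arc.

Request:
send_rows([
  [[0,0,0],[0.2,-0.8,0],1],
  [[0,0,0],[0.3,-1.6,0],1],
  [[0,0,0],[0.3,-2.4,0],1],
  [[0,0,0],[0.2,-3.2,0],1],
  [[0,0,0],[0,-4.2,0],1],
])

```text
time_s: 8.15
tcp_pos: [0.5404, -0.0665, 0.1025]
tcp_rot: [0.036, 0.842, 0.535, -0.061]
contact_force: [1.9, -1.5, -0.3]
finger_gap: -0.0001
grasp_force: 0.9
```

```bash
python3 go.py $(tail -8 pts)
```

```text
t 8.15 tip ch mm [10.2 24.4 24.5] F ch [ 0.5  2.3 -0.4] gap -0.0001
q [-0.18  0.59  0.28  1.86 -0.03  0.77 -0.36] turn [-0.005  0.003 -0.002]
[10. 24. 24.] shift cm [ 0.04 -0.    0.04]
[15. 14. 24.] shift cm [-0.46 -1.04  0.05]
[22.  4. 24.] shift cm [-1.19 -2.    0.06]
[31. -4. 24.] shift cm [-2.12 -2.82  0.06]
[ 42. -10.  24.] shift cm [-3.24 -3.45  0.07]
[ 49. -12.  24.] shift cm [-3.85 -3.67  0.07]
[ 55. -14.  24.] shift cm [-4.49 -3.83  0.07]
[ 57. -14.  24.] shift cm [-4.65 -3.88  0.08]
```

Request:
send_rows([
  [[0,0,0],[-0.4,-1,0],1],
  [[0,0,0],[-1.2,-2,0],1],
  [[0,0,0],[-2.1,-2.8,0],1],
  [[0,0,0],[-3,-3.3,0],1],
  [[0,0,0],[-3.8,-3.6,0],1],
])

```text
time_s: 8.65
tcp_pos: [0.4914, -0.0857, 0.1082]
tcp_rot: [0.036, 0.842, 0.534, -0.061]
contact_force: [2.3, -0.6, -1.6]
finger_gap: -0.0
grasp_force: 0.8
```

```bash
python3 go.py $(tail -3 pts)
```

```text
t 8.65 tip ch mm [ 48.8 -12.   24.8] F ch [-0.6  2.3 -1.6] gap -0.0
q [-0.16  0.53  0.29  1.98 -0.02  0.71 -0.33] turn [-0.005  0.003 -0.002]
[ 49. -12.  24.] shift cm [ 0.02 -0.05  0.08]
[ 55. -14.  24.] shift cm [-0.62 -0.21  0.08]
[ 57. -14.  24.] shift cm [-0.78 -0.26  0.08]
```

Request:
send_rows([
  [[0,0,0],[-0.3,-0.1,0],1],
  [[0,0,0],[-0.5,-0.2,0],1],
  [[0,0,0],[-0.6,-0.2,0],1],
  [[0,0,0],[-0.7,-0.2,0],1],
  [[0,0,0],[-0.7,-0.2,0],1],
])

```text
time_s: 9.15
tcp_pos: [0.4874, -0.0907, 0.1089]
tcp_rot: [0.036, 0.842, 0.535, -0.062]
contact_force: [1.1, 0.9, 0.8]
finger_gap: -0.0
grasp_force: 0.4
```

```bash
python3 go.py
cat > bar.py <<'E'
from h import *
p=np.load("ch.npy"); r=R.from_euler("ZY",[p[2],-np.radians(8)]); t=np.array([p[0],p[1],.06])
for n in("scene","side"):
    im=robot.get_image(n); q=r.inv().apply(cloud(im).reshape(-1,3)-t)
    k=q[(q[:,1]<-.032)&(q[:,1]>-.07)&(q[:,2]>.02)&(q[:,2]<.062)&(abs(q[:,0]-.06)<.05)]
    print(n,len(k),np.median(k,0).round(4),k.min(0).round(3),k.max(0).round(3)) if len(k) else print(n,0)
    cv2.imwrite(f"pics/{n}5.png",cv2.resize(im["frame"][100:300,100:400,::-1],None,fx=2.5,fy=2.5))
E
python3 bar.py
```

```text
t 9.15 tip ch mm [ 55.1 -13.5  24.6] F ch [-1.1  0.6  1. ] gap -0.0
q [-0.15  0.52  0.29  1.99 -0.01  0.71 -0.32] turn [-0.006  0.003 -0.002]
scene 46 [ 0.0706 -0.0406  0.0454] [ 0.065 -0.05   0.036] [ 0.074 -0.032  0.061]
side 159 [ 0.0645 -0.047   0.0382] [ 0.06  -0.054  0.02 ] [ 0.074 -0.032  0.06 ]
```

View pics/side5.png

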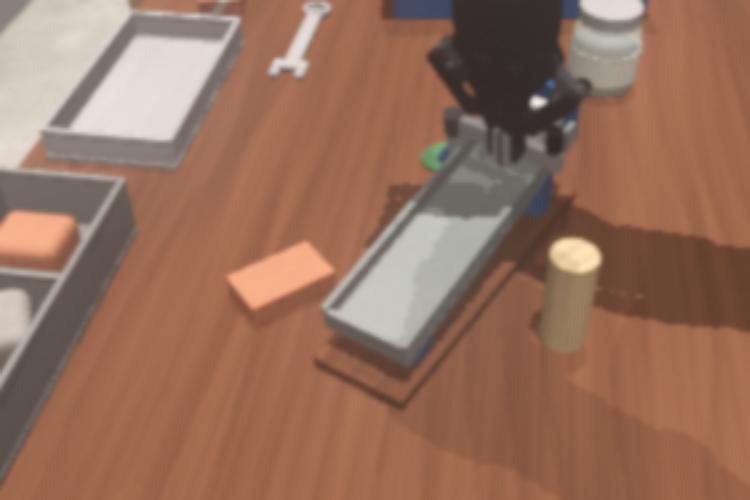

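The bar lies nearly across the gutter at crop (510,145). I'll press a few mm further until the end stop is felt.

Request:
send_rows([
  [[0,0,0],[-0.1,0,0],1],
  [[0,0,0],[-0.2,0,0],1],
  [[0,0,0],[-0.3,0,0],1],
  [[0,0,0],[-0.4,0,0],1],
  [[0,0,0],[-0.4,0,0],1],
])

```text
time_s: 9.75
tcp_pos: [0.4866, -0.092, 0.1092]
tcp_rot: [0.035, 0.842, 0.535, -0.06]
contact_force: [3.1, 8.4, -3.1]
finger_gap: 0.0001
grasp_force: 4.5
```

```bash
python3 go.py
```

```text
t 9.75 tip ch mm [ 56.6 -13.6  24.7] F ch [-9.3 -0.8 -1.9] gap 0.0001
q [-0.15  0.52  0.29  1.99 -0.02  0.7  -0.32] turn [-0.005  0.    -0.   ]
```

The end stop is reached (9 N). Backing off and up, then checking.

Request:
send_rows([
  [[0,0,0],[1,0,0],1],
  [[0,0,0],[3,0,0],1],
  [[0,0,0],[4,0,-3],1],
  [[0,0,0],[5,0,-7],1],
  [[0,0,0],[8,0,-10],1],
])

```text
time_s: 10.25
tcp_pos: [0.5256, -0.0125, 0.1995]
tcp_rot: [0.037, 0.843, 0.532, -0.062]
contact_force: [1.2, -0.0, -0.2]
finger_gap: 0.0001
grasp_force: 0.0
```

Request:
send_rows([
  [[0,0,0],[3,0,-2],1],
  [[0,0,0],[6,0,-3],1],
  [[0,0,0],[6,0,-3],1],
  [[0,0,0],[6,0,-3],1],
  [[0,0,0],[6,0,-3],1],
])

```text
time_s: 10.75
tcp_pos: [0.5525, 0.0461, 0.218]
tcp_rot: [0.036, 0.842, 0.534, -0.062]
contact_force: [0.1, -0.3, 0.5]
finger_gap: 0.0001
grasp_force: 0.0
```

```bash
python3 go.py; python3 bar.py; python3 core.py
```

```text
t 10.75 tip ch mm [-79.8 -12.4 153.7] F ch [0.3 0.2 0.5] gap 0.0001
q [-0.39  0.48  0.3   1.67 -0.02  1.09 -0.55] turn [-0.006  0.005 -0.004]
scene 120 [ 0.069  -0.0414  0.0515] [ 0.062 -0.052  0.036] [ 0.076 -0.033  0.061]
side 167 [ 0.0665 -0.0467  0.038 ] [ 0.062 -0.055  0.02 ] [ 0.076 -0.033  0.06 ]
scene 1156 [-0.117 -0.03   0.02 ] [0.126 0.031 0.392]
 centre xz [0.1002 0.02  ]
side 602 [-0.114 -0.031  0.02 ] [0.124 0.03  0.389]
 centre xz [0.099  0.0191]
```

View pics/scene5.png

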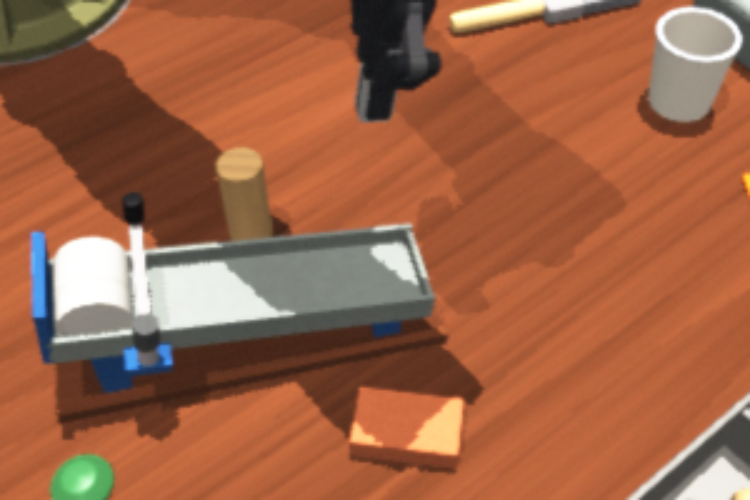

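The core is seated at (92,285), the bar is closed straight across behind it at (138,270), the bystanders are unmoved and the robot is clear.

```bash
python3 -c "
from plant import robot
print(robot.sign_off())"
```

```text
the job is handed in; nothing more can be done
None
```

The core is in the seat (measured centre about x = 100 mm, z = 20 mm), the keeper bar is closed against its end stop behind it, and I handed the job in at about 11 s; the hand-in gave no verdict.

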